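# Film the inside of a brass pot on the spinning stall turntable

### The arm

A 6-joint arm with a two-finger parallel gripper is mounted at the origin on the work surface. World frame = base frame: x ahead of the robot, y to its left, z up, the work surface at z = 0. Lengths are in m, angles in degrees, forces in N, time in s.
With the tool pointing down it reaches from about 0.25 to 0.725 m from the base axis. Payload 9.7 kg.
Tool frame: the origin (TCP) lies between the finger pads, 19 mm behind the fingertips; this is the grasp point; z points along the fingers, y is the line along which they close (so a half turn about z gives the same grasp; the last joint's range is limited). The gripper opens to 85 mm and grips with 20 to 120 N. Pads are 22 mm wide; open, the fingers measure 114 mm over their backs; the gripper's body (76 mm by 85 mm) begins 54 mm behind the grasp point. The pads swing forward as they close: fully open they stand 13 mm farther back than shut.
Start: joints at [-65.661, 4.979, 10.078, 95.1, 0, 90], TCP at [0.227, -0.501, 0.25] pointing down, gripper open.
Joint ranges: [-179.16, 179.16], [-48.56, 103.87], [-65.8, 70.77], [-126.05, 130.52], [-82.76, 87.17], [-180, 180]. Speed limits (degrees/s): [127.2, 127.2, 147.25, 180, 180, 180].

### API

Orientations are given as [roll, pitch, yaw] about the fixed x, y, z axes, in that order (R = Rz(yaw) Ry(pitch) Rx(roll)).
In Python, from workcell import readout, imaging, bot, spotter gives the robot as it stands.
- The arm moves only by the shell command python3 -m jog 'ROWS' [FORCE]. ROWS is JSON, a list of rows, each an object with "rotation": the turn, a rotation vector about the world's x, y, z in degrees, a list of three; "translation": the shift along the world's x, y, z in mm, a list of three; "grip": the finger opening in mm, from 0 to 85.4. In form: [{"rotation": [wx, wy, wz], "translation": [dx, dy, dz], "grip": grip}, ...]. A call has 1 to 20 rows; each row is the pose to reach, as a shift and turn from the pose commanded when the call began; what a row does not reach only later rows make up. A row lasts 1/10 s, in which the tool goes at most 50 mm and 8.59 degrees, less where a joint would pass 70% of its speed; a pose out of reach is approached as far as the arm can. A call with a gripper value outside its range is refused whole. The fingers move at their own pace and stop on an object; FORCE is the grip in N (left out, the last holds). Time passes only in rows, so rows that repeat a pose let the fingers close. It gives the time, the measured TCP pose, the force, the opening and the grip force at its end, in the units of the state.
- readout.get_obs(): the state, without advancing time (a new reading comes with each control period).
- imaging.camera(name): name is "side" or "top" or "wrist"; returns (picture, depth): 480x640x3 uint8, red, green, blue; 480x640 float32, m along the optical axis (not along the pixel's ray), 0 where there is no reading.
- imaging.camera_info(name): a dict with "vertical_fov" (degrees; the focal length in pixels is half the picture's height over the tangent of half this angle, whatever the lens; pixels are square), "cx", "cy" (the principal point, pixels), "extrinsics" (4x4, takes a point from camera to world coordinates); the wrist camera has in their place "tool_from_camera" (4x4, takes a point from camera to tool coordinates, whose origin is the TCP and whose axes are the flange's). Camera axes: x right, y down, z forward; pixel columns grow to the right and rows downward; lengths in m; the calibration is good to about 2 mm. A picture is of the moment at which its call begins: read the wrist's pose just before it. camera_info takes no time and is no camera call.
- bot.job_done(): hands the job in; it is judged then, once.
Trained networks look in the newest picture that a camera, given by its name, has taken for a name from the list of things; names that differ only in an ending like _2 or _b are one class to them, and where a whole thing is asked for, a point or a joint stands for the part that bears it (a point fixed in the world has none). Each returns a list of dicts, best first, with "confidence" (0 to 1); they miss things now and then, are a little off and sometimes report something else, mostly with a low value. They report only what shows in the picture. A call takes as long as a camera call. They do not tell look-alikes from the thing itself.
- spotter.spot_in(camera, target): "box" ([centre column, centre row, width, height] in pixels, round what is visible of it).
- spotter.mark_of(camera, target): "uv" ([column, row] in pixels: a listed point, or the origin of a listed thing).
The state is a dict: "time": time; "q": joint angles; "qd": joint speeds; "joint_efforts": joint torques, N m; "ee_pos": TCP position; "tcp_rot": TCP orientation; "wrist_force": force on the tool from outside, world axes, zero at the start; "torque": the same for the moment, N m; "opening": finger opening in m; "grasp_force": force on a finger pad.
Only numpy, scipy, OpenCV 4.12 (cv2) and the standard library are available. Lean on these libraries where they do the work, as an engineer would, in place of code of your own. Each camera call takes 0.05 s, during which the arm holds its last target. There are 200 camera calls.

### The job

Film the inside of the brass pot for the sale listing: push the turntable by its brass post so that it spins freely, let go, and keep the gripper (its wrist camera is filming) centred over the pot's mouth, about 5 cm above the rim, following it round for at least 5 seconds while the turntable is still clearly turning (faster than 0.4 rad/s). Then keep clear and let the turntable come to rest, with the pot still standing on it. Do not spin it wildly (stay under 2.5 rad/s), do not touch the pot and leave the other wares alone.

Things in the scene. Friction and masses are not known exactly. Their poses are not given: they have to be found in the camera images.
- turntable: photo turntable fixed on the table: dark steel foot 170 across with a round dark-wood platter 296 across. Origin: centre of the underside of the foot at table height, on the vertical turning axis. The felt surface is 41 above the table, the platter edge a rim 6 wide and 6 higher. This body does not turn; the platter does
- platter (a joint): angle of the platter, rad, 0 at the start, growing anticlockwise from above; turns freely many times (+-60 rad). Bearing drag about 0.00125 N m per rad/s plus 0.0006 N m; inertia with the pot about 0.014 kg m2 (platter 0.7 kg, pot 0.55 kg, each up to 30 % off), so left alone it slows with a time constant of about 11 s and stops: from 1.5 rad/s in about 12 to 20 s
- platter_centre (a point): centre of the platter on its felt surface, 41 above the table; turns with the platter (x axis points away from the post)
- post_top (a point): top of the brass push post fixed on the platter, 115 from the axis: upright round post, shank 16 across, wider knob 20 across at 54 above the felt, 62 high above the felt (top 103 above the table), round foot 26 across and 8 high. Push it sideways with closed fingers, then lift away
- pot: loose brass pot, open at the top, 68 across, 62 high, wall 4, about 0.55 kg; stands on the felt across the axis from the post with its axis 75 to 100 from the turning axis and rides with the platter by friction. Origin: centre of its underside, z up
- pot_mouth (a point): centre of the pot's mouth, at rim height (62 above the pot's underside, 103 above the table). While filming, the TCP should be above this point
- candlestick: bystander: loose brass candlestick, 170 high, foot 80 across; origin under its foot; leave alone
- statuette: bystander: loose dark bronze robed statuette, 150 high, 68 across; origin under its foot; leave alone
- bell: bystander: loose brass hand bell standing on its mouth, 100 high, 72 across; origin under its centre; leave alone
- dish: bystander: loose copper bowl, 140 across, 35 high; origin under its centre; leave alone
- vase: bystander: loose blue ceramic vase, 140 high, 84 across; origin under its centre; leave alone
There are look-alikes about, which are no part of the job. What is shaped like the pot but blue or green is not meant.

How it is judged (in metres and radians):
On the way, in this order (a step that is already met when the one before it is completed fails the run):
1. the turntable has been set turning (over 0.7 rad/s) by pushing ((velocity of joint platter above 0.7 rad/s or velocity of joint platter below -0.7 rad/s)), for 0.1 s.
2. the TCP follows the pot's mouth for 5 s, within 22 mm sideways and 30 to 80 mm above the rim, touching neither turntable nor pot, while the platter turns faster than 0.4 rad/s ((velocity of joint platter above 0.4 rad/s or velocity of joint platter below -0.4 rad/s) and horizontal distance between the grasp point and pot_mouth below 0.022 m and z of the grasp point in the frame of pot_mouth between 0.03 and 0.08 m and contact force between each of the fingers, the arm and turntable below 0.2 N and contact force between each of the fingers, the arm and pot below 0.2 N), for 5 s.
At the end, for the whole second after the job is handed in: The platter is at rest (under 0.05 rad/s), the pot stands upright (within 0.12 rad) on the felt with its axis within 115 mm of the turning axis, the gripper touches nothing, and the other wares are within 30 mm of where they stood (not (velocity of joint platter above 0.05 rad/s or velocity of joint platter below -0.05 rad/s) and linear speed of pot below 0.03 m/s and angle between pot's own z axis and vertical below 0.12 rad and horizontal distance between pot and platter_centre below 0.115 m and z of pot in the frame of platter_centre between -0.006 and 0.006 m and distance of each of candlestick, statuette, bell, dish, vase from where it was at the start of the episode below 0.03 m).
It fails at once if the platter is spun faster than 2.5 rad/s (velocity of joint platter above 2.5 rad/s or velocity of joint platter below -2.5 rad/s).
It fails at once if the robot touches the pot (contact force between any of the fingers, the arm and pot above 0.5 N).
It fails at once if the pot tips (over 0.3 rad) (angle between pot's own z axis and vertical above 0.3 rad).
It fails at once if another ware is moved over 30 mm (distance of any of candlestick, statuette, bell, dish, vase from where it was at the start of the episode above 0.03 m).
It also fails if it takes over 67 s, if anything falls off the work surface, if the arm or the gripper's body presses on something with over 40 N, if the wrist force passes 120 N, or if a joint passes its speed limit or range.

## Working session

There is one attempt and no reset: what is moved stays moved. The work goes in short steps, Python scripts to look and compute and a shell command to move; the robot and the scene stay as the last step left them, time stands still between calls to the robot, and variables do not carry over. Pictures are saved under pics/ and viewed, at most 10 in all, crops included, and the job is handed in when it is done.

```bash
mkdir -p pics; ls
cat > h.py <<'E'
from workcell import readout, imaging, bot, spotter
import numpy as np, cv2
from scipy.spatial.transform import Rotation as R
def cam(n):
    o=readout.get_obs(); p,d=imaging.camera(n); i=imaging.camera_info(n)
    if 'extrinsics' in i: T=np.array(i['extrinsics'])
    else:
        W=np.eye(4); W[:3,:3]=R.from_euler('xyz',o['tcp_rot'],degrees=True).as_matrix(); W[:3,3]=o['ee_pos']
        T=W@np.array(i['tool_from_camera'])
    return p,d,i,T
def ray(i,T,uv):
    f=240/np.tan(np.radians(i['vertical_fov'])/2)
    return T[:3,3],T[:3,:3]@np.array([(uv[0]-i['cx'])/f,(uv[1]-i['cy'])/f,1])
def atz(i,T,uv,z):
    o,r=ray(i,T,uv); return o+r*(z-o[2])/r[2]
def cloud(d,i,T):
    v,u=np.mgrid[:480,:640]; f=240/np.tan(np.radians(i['vertical_fov'])/2)
    P=np.stack([(u-i['cx'])/f*d,(v-i['cy'])/f*d,d],-1)@T[:3,:3].T+T[:3,3]; P[d==0]=np.nan; return P
E
python3 - <<'E'
from h import *
print(readout.get_obs())
for n in ['top','side']:
    p,d,i,T=cam(n); cv2.imwrite(f'pics/{n}0.png',p[...,::-1]); print(n,i)
    np.savez(f'{n}0.npz',p=p,d=d,T=T)
    for t,z in [('platter_centre',.041),('post_top',.103),('pot_mouth',.103),('turntable',0)]:
        for m in spotter.mark_of(n,t)[:3]: print(t,m,atz(i,T,m['uv'],z).round(4))
    for t in ['candlestick','statuette','bell','dish','vase']:
        for m in spotter.mark_of(n,t)[:2]: print(t,m,atz(i,T,m['uv'],0).round(3))
E
```

```text
pics
{'time': 0.0, 'q': array([-6.56586854e+01,  5.01076062e+00,  1.00340634e+01,  9.50986967e+01,
        4.90820376e-04,  8.99995444e+01]), 'qd': array([ 0.01631035,  0.00902857,  0.09524371,  0.02110722, -0.07129358,
        0.04740336]), 'joint_efforts': array([-1.87143734e-03, -5.20384848e+01,  4.64806151e+01,  1.62045378e-02,
        4.09533357e-05, -3.55053523e-06]), 'ee_pos': array([ 0.22661347, -0.50092427,  0.2492828 ]), 'tcp_rot': array([-1.79924606e+02, -4.91419520e-04,  2.43417696e+01]), 'wrist_force': array([-0.24402946, -0.3533734 , -0.28205437]), 'torque': array([-0.02401445,  0.00757016,  0.05315562]), 'grasp_force': 0.0, 'opening': 0.08537079527697114}
top {'vertical_fov': 54.619773426475554, 'cx': 325.4639154657665, 'cy': 242.30567581468395, 'extrinsics': array([[ 4.24828085e-03, -9.92710839e-01,  1.20445597e-01,
         4.05101638e-01],
       [-9.99990813e-01, -4.14866602e-03,  1.07779862e-03,
         2.44376532e-02],
       [-5.70253817e-04, -1.20449070e-01, -9.92719344e-01,
         1.24628533e+00],
       [ 0.00000000e+00,  0.00000000e+00,  0.00000000e+00,
 
[... 1794 characters left out ...]
93} [ 0.5812 -0.2288  0.103 ]
pot_mouth {'uv': [427.9, 196.8], 'confidence': 0.88} [ 0.3242 -0.243   0.103 ]
pot_mouth {'uv': [308.4, 201.4], 'confidence': 0.85} [ 0.6107 -0.0821  0.103 ]
turntable {'uv': [302.0, 258.1], 'confidence': 0.7} [0.5755 0.0289 0.    ]
candlestick {'uv': [258.2, 430.6], 'confidence': 0.86} [0.423 0.495 0.   ]
candlestick {'uv': [371.4, 169.1], 'confidence': 0.5} [ 0.571 -0.46   0.   ]
statuette {'uv': [186.2, 378.8], 'confidence': 0.77} [0.62  0.462 0.   ]
bell {'uv': [426.8, 179.7], 'confidence': 0.75} [ 0.385 -0.478  0.   ]
dish {'uv': [370.7, 166.5], 'confidence': 0.84} [ 0.58  -0.474  0.   ]
vase {'uv': [316.3, 175.2], 'confidence': 0.76} [ 0.721 -0.347  0.   ]
```

View pics/top0.png

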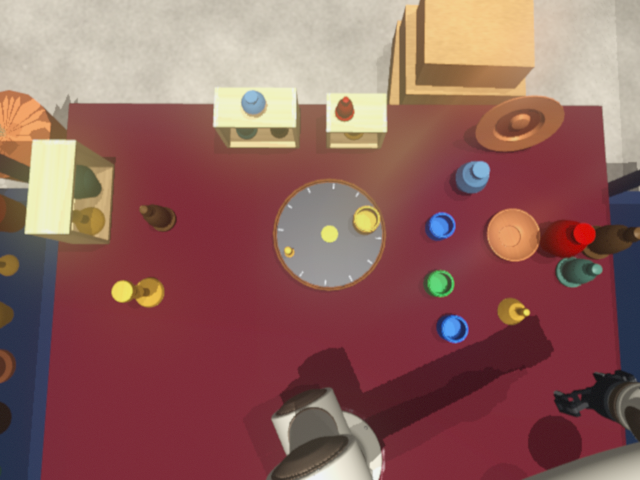

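View pics/side0.png

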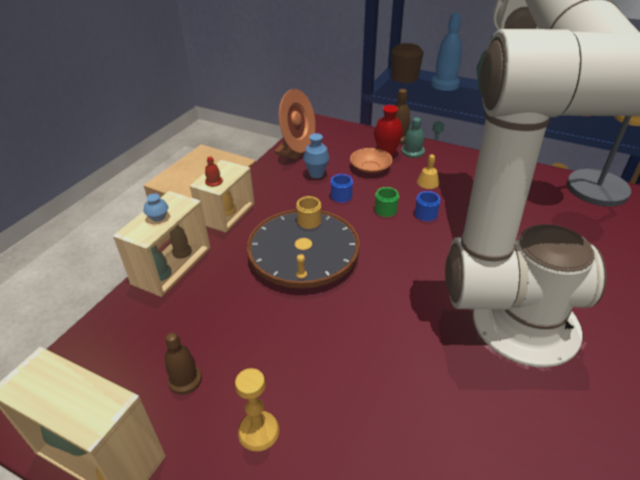

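The top view shows the platter centred near (329,235), with the yellow pot at (366,219) and the post at (289,252). The look-alike pots off the platter are blue and green. The side view agrees. I'll refine these positions with depth.

```bash
cat >> h.py <<'E'
from scipy.optimize import least_squares
def circ(X):
    s=least_squares(lambda p:np.hypot(X[:,0]-p[0],X[:,1]-p[1])-p[2],[*X.mean(0),.05],loss='soft_l1',f_scale=.002); return s.x
E
python3 - <<'E'
from h import *
for n in ['top','side']:
    z=np.load(f'{n}0.npz'); i=imaging.camera_info(n); P=cloud(z['d'],i,z['T']); 
    C=np.array([.572,.016]); r=np.hypot(P[...,0]-C[0],P[...,1]-C[1]); Z=P[...,2]
    m=(r<.16)&(Z>.03)
    hsv=cv2.cvtColor(z['p'],cv2.COLOR_RGB2HSV)
    pl=m&(r>.13)&(Z>.043)&(Z<.052); print(n,'rim',pl.sum(),circ(P[pl][:,:2]), 'felt z',np.nanmedian(Z[(r<.06)]))
    for nm,c in [('pot',(.605,-.078)),('post',(.528,.12))]:
        q=np.hypot(P[...,0]-c[0],P[...,1]-c[1])
        a=(q<.05)&(Z>.085)&(Z<.12); print(nm,a.sum(),np.nanmax(Z[a]),circ(P[a&(Z>.097)][:,:2]),np.median(P[a][:,:2],0))
    w=P[(Z>.053)&(Z<.4)&(r<.30)&(r>.16)]; print('near stuff',len(w),w[:,:2].min(0) if len(w) else '')
    y=(hsv[...,0]>18)&(hsv[...,0]<34)&(hsv[...,1]>120)&m&(r<.145); print(np.unique(cv2.connectedComponentsWithStats(y.astype(np.uint8))[2][:,4]), cv2.connectedComponentsWithStats(y.astype(np.uint8))[3].round(0).tolist())
E
```

```text
top rim 890 [0.57364131 0.01636629 0.14305049] felt z 0.04081100756069467
pot 207 0.10719685891506048 [ 0.60476628 -0.07645331  0.02986049] [ 0.59612217 -0.07301023]
post 48 0.10533815800205115 [0.52402453 0.12031214 0.0063325 ] [0.52432387 0.11857552]
near stuff 1933 [ 0.42321906 -0.28373526]
[    75    173    551 306401] [[319.0, 240.0], [366.0, 219.0], [329.0, 233.0], [289.0, 252.0]]
side rim 575 [0.57556045 0.01832426 0.14382067] felt z 0.04038718307777711
pot 283 0.10531141924162235 [ 0.60676707 -0.07452698  0.02978079] [ 0.60528717 -0.0667139 ]
post 58 0.10542588856037927 [0.52568106 0.1208564  0.00652898] [0.52504901 0.12481826]
near stuff 2042 [ 0.425055   -0.28343876]
[     1      2      3      4      6     10     12     36     41    158
    214 306693] [[320.0, 240.0], [308.0, 209.0], [314.0, 199.0], [309.0, 204.0], [302.0, 214.0], [303.0, 217.0], [316.0, 219.0], [305.0, 222.0], [301.0, 223.0], [312.0, 223.0], [304.0, 224.0], [315.0, 224.0], [317.0, 224.0], [305.0, 226.0], [307.0, 226.0], [310.0, 226.0], [303.0, 243.0], [300.0, 258.0], [302.0, 269.0], [300.0, 271.0], [302.0, 275.0]]
```

```bash
python3 -m jog '[{"rotation":[0,0,-4],"translation":[40,90,0],"grip":0},{"rotation":[0,0,-8],"translation":[100,230,0],"grip":0},{"rotation":[0,0,-16],"translation":[264,617,0],"grip":0},{"rotation":[0,0,-16],"translation":[264,617,0],"grip":0},{"rotation":[0,0,-16],"translation":[264,617,0],"grip":0},{"rotation":[0,0,-16],"translation":[264,617,0],"grip":0},{"rotation":[0,0,-16],"translation":[264,617,0],"grip":0},{"rotation":[0,0,-16],"translation":[264,617,0],"grip":0},{"rotation":[0,0,-16],"translation":[264,617,0],"grip":0},{"rotation":[0,0,-16],"translation":[264,617,0],"grip":0},{"rotation":[0,0,-16],"translation":[264,617,0],"grip":0},{"rotation":[0,0,-16],"translation":[264,617,0],"grip":0},{"rotation":[0,0,-16],"translation":[264,617,0],"grip":0},{"rotation":[0,0,-16],"translation":[264,617,0],"grip":0},{"rotation":[0,0,-16],"translation":[264,617,-40],"grip":0},{"rotation":[0,0,-16],"translation":[264,617,-70],"grip":0},{"rotation":[0,0,-16],"translation":[264,617,-90],"grip":0},{"rotation":[0,0,-16],"translation":[264,617,-100],"grip":0},{"rotation":[0,0,-16],"translation":[264,617,-100],"grip":0},{"rotation":[0,0,-16],"translation":[264,617,-100],"grip":0}]'; python3 -c "
from h import *
p,d,i,T=cam('side'); cv2.imwrite('pics/side1.png',p[...,::-1]); w=cam('wrist')[0]; cv2.imwrite('pics/w1.png',w[...,::-1]); o=readout.get_obs(); print(o['ee_pos'],o['tcp_rot'],o['q'])"
```

```text
time: 3.0
ee_pos: [0.4951, 0.0931, 0.1511]
tcp_rot: [-179.0, -0.1, 10.2]
wrist_force: [-0.2, 0.8, 0.6]
opening: -0.0002
grasp_force: 0.0
[0.49538539 0.09313782 0.15145472] [-1.79019114e+02 -1.08522722e-01  1.01883431e+01] [ 10.12968039  -2.24785165  -8.18552787  83.9548055    0.98099665
 179.94132877]
```

View pics/side1.png

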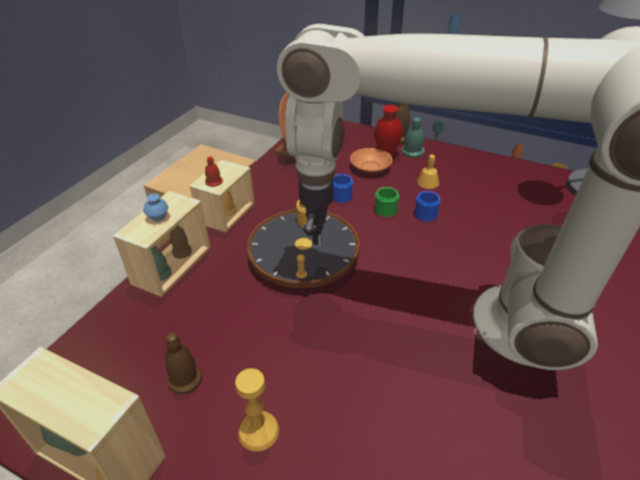

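View pics/w1.png

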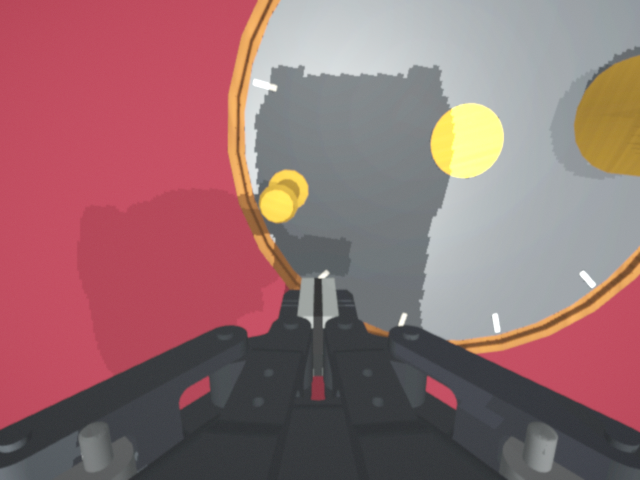

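Joint 6 stopped at its limit of 180°. Turning the tool +90° about z puts it back mid-range. The post and pot are untouched: the wrist view shows the post at (283,195) and the pot at the right edge.

```bash
python3 -m jog '[{"rotation":[0,0,30],"translation":[0,0,20],"grip":0},{"rotation":[0,0,60],"translation":[0,0,20],"grip":0},{"rotation":[0,0,60],"translation":[0,0,20],"grip":0},{"rotation":[0,0,60],"translation":[0,0,20],"grip":0},{"rotation":[0,0,60],"translation":[0,0,20],"grip":0},{"rotation":[0,0,60],"translation":[0,0,20],"grip":0},{"rotation":[0,0,90],"translation":[0,0,20],"grip":0},{"rotation":[0,0,90],"translation":[0,0,20],"grip":0},{"rotation":[0,0,90],"translation":[0,0,20],"grip":0},{"rotation":[0,0,90],"translation":[0,0,20],"grip":0},{"rotation":[0,0,90],"translation":[0,0,20],"grip":0},{"rotation":[0,0,90],"translation":[0,0,20],"grip":0},{"rotation":[0,0,90],"translation":[0,0,20],"grip":0},{"rotation":[0,0,90],"translation":[0,0,20],"grip":0}]'; python3 -c "
from h import *
print(imaging.camera_info('wrist')['tool_from_camera'].round(3))"
```

```text
time: 4.5
ee_pos: [0.4949, 0.0931, 0.1704]
tcp_rot: [-179.1, 0.0, 100.1]
wrist_force: [-0.5, 0.1, -0.4]
opening: -0.0001
grasp_force: 0.0
[[-0.    -0.966 -0.26   0.066]
 [ 1.     0.    -0.001 -0.   ]
 [ 0.001 -0.26   0.966 -0.123]
 [ 0.     0.     0.     1.   ]]
```

```bash
python3 -m jog '[{"rotation":[0,0,0],"translation":[-4,12,0],"grip":0},{"rotation":[0,0,0],"translation":[-10,23,0],"grip":0},{"rotation":[0,0,0],"translation":[-10,23,-20],"grip":0},{"rotation":[0,0,0],"translation":[-10,23,-50],"grip":0},{"rotation":[0,0,0],"translation":[-10,23,-75],"grip":0},{"rotation":[0,0,0],"translation":[-10,23,-85],"grip":0},{"rotation":[0,0,0],"translation":[-10,23,-85],"grip":0},{"rotation":[0,0,0],"translation":[-10,23,-85],"grip":0}]'; python3 -c "
from h import *
p,d,i,T=cam('side'); cv2.imwrite('pics/side2.png',cv2.resize(p[170:330,220:420,::-1],None,fx=3,fy=3))"
```

```text
time: 5.3
ee_pos: [0.485, 0.1165, 0.0861]
tcp_rot: [-179.1, 0.0, 100.2]
wrist_force: [0.1, 0.3, 0.1]
opening: -0.0005
grasp_force: 0.0
```

View pics/side2.png

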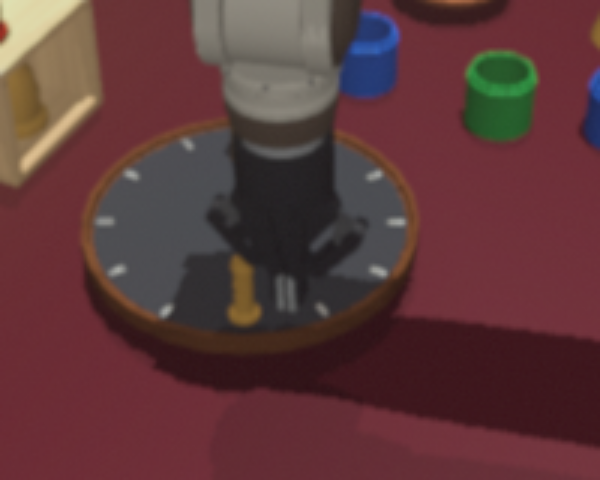

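Fingers are down beside the post with about a 1 cm gap. Next is the angle estimator, tested on the saved frames before the push.

```bash
cat >> h.py <<'E'
import json,os
C=np.array([.5745,.0172]); PO=np.array([-.0495,.1033]); PT=np.array([.0313,-.0927])
rot=lambda a,v:np.array([np.cos(a)*v[0]-np.sin(a)*v[1],np.sin(a)*v[0]+np.cos(a)*v[1]])
def est(p,d,i,T):
    P=cloud(d,i,T); h=cv2.cvtColor(p,cv2.COLOR_RGB2HSV)
    r=np.hypot(P[...,0]-C[0],P[...,1]-C[1])
    m=(h[...,0]>14)&(h[...,0]<36)&(h[...,1]>110)&(r<.142)&(r>.04)&(P[...,2]>.055)&(P[...,2]<.108)
    X=P[m][:,:2]-C
    if len(X)<15: return None,len(X),9
    def cost(a):
        e1=np.maximum(np.hypot(*(X-rot(a,PO)).T)-.009,0); e2=abs(np.hypot(*(X-rot(a,PT)).T)-.032)
        return np.minimum(np.minimum(e1,e2),.02).mean()
    g=np.arange(-np.pi,np.pi,.01); a=g[np.argmin([cost(x) for x in g])]
    return a,len(X),cost(a)
def look(cams):   # append [t,angle] to meas.json, clockwise angle growing positive unwrapped later
    M=json.load(open('meas.json')) if os.path.exists('meas.json') else []
    raw=[(readout.get_obs()['time'],n,cam(n)) for n in cams]
    for t,n,c in raw:
        a,k,s=est(*c); print(round(t,2),n,a,k,round(s,4))
        if a is not None and s<.005 and k>25: M.append([t,-a])
    json.dump(M,open('meas.json','w')); return M
def fit(M):       # w=-dtheta; returns th(t), om(t)
    M=np.array(M); t0=M[0,0]
    def sol(p,t):
        k,c=p[2],.48; E=np.exp(-k*(t-t0)); w=(p[1]+c)*E-c
        return p[0]+(p[1]+c)*(1-E)/k-c*(t-t0),w
    def res(p):
        d=sol(p,M[:,0])[0]-M[:,1]; d=(d+np.pi)%(2*np.pi)-np.pi
        return np.r_[d/.03,(p[1]-1.6)/.3,(p[2]-.09)/.02]
    s=min((least_squares(res,[M[0,1],w,.09]) for w in np.arange(.8,2.4,.1)),key=lambda s:s.cost)
    print('fit',s.x.round(3),'res',res(s.x)[:-2].round(1)); return lambda t:sol(s.x,t)
def plan(M,lead=.0,z=.154,n=20):
    f=fit(M); o=readout.get_obs(); t=o['time']; p=o['ee_pos']; print('t',t,'tcp',p.round(4),'w',f(t)[1].round(2),'now err mm',((C+rot(-f(t)[0],PT)-p[:2])*1000).round(0))
    for j in range(1,n+1):
        a,w=f(t+.1*j+lead); g=C+rot(-a,PT)-p[:2]; print(j,(g*1000).round().astype(int).tolist(),int(round((z-p[2])*1000)),end=' | ')
    print('end w',w.round(2))
E
python3 - <<'E'
from h import *
for n in ['top','side']:
    z=np.load(n+'0.npz'); print(est(z['p'],z['d'],imaging.camera_info(n),z['T']))
E
```

```text
(np.float64(-0.021592653589859623), 335, np.float64(0.0014561879622109067))
(np.float64(0.008407346410139738), 697, np.float64(0.0015247553966363484))
```

```bash
python3 -m jog '[{"rotation":[0,0,0],"translation":[7,0,0],"grip":0},{"rotation":[0,0,0],"translation":[14,0,0],"grip":0},{"rotation":[0,0,0],"translation":[20,2,0],"grip":0},{"rotation":[0,0,0],"translation":[29,5,0],"grip":0},{"rotation":[0,0,0],"translation":[42,9,0],"grip":0},{"rotation":[0,0,0],"translation":[58,11,0],"grip":0},{"rotation":[0,0,0],"translation":[77,11,0],"grip":0},{"rotation":[0,0,0],"translation":[99,6,0],"grip":0},{"rotation":[0,0,0],"translation":[119,-2,0],"grip":0},{"rotation":[0,0,0],"translation":[126,-4,12],"grip":0},{"rotation":[0,0,0],"translation":[126,-4,45],"grip":0},{"rotation":[0,0,0],"translation":[126,-4,70],"grip":0}]'; python3 -c "
from h import *
plan(look(['side','top','side','top']))"
```

```text
time: 6.55
ee_pos: [0.6116, 0.1121, 0.1557]
tcp_rot: [-179.0, 0.0, 100.2]
wrist_force: [0.4, 1.0, 0.2]
opening: 0.0002
grasp_force: 0.0
6.55 side -1.601592653589826 762 0.0015
6.6 top -1.7015926535898238 181 0.0017
6.65 side -1.8115926535898215 768 0.0016
6.7 top -1.9115926535898193 141 0.0013
fit [1.617 1.875 0.09 ] res [ 0.5  0.3 -0.3 -0.5]
t 6.75 tcp [0.6115 0.1123 0.155 ] w 1.83 now err mm [-134.  -86.]
1 [-131, -69] -1 | 2 [-125, -52] -1 | 3 [-116, -37] -1 | 4 [-105, -24] -1 | 5 [-91, -14] -1 | 6 [-77, -6] -1 | 7 [-61, 0] -1 | 8 [-45, 2] -1 | 9 [-28, 2] -1 | 10 [-13, 0] -1 | 11 [2, -6] -1 | 12 [16, -13] -1 | 13 [29, -22] -1 | 14 [39, -34] -1 | 15 [48, -46] -1 | 16 [54, -60] -1 | 17 [58, -74] -1 | 18 [61, -88] -1 | 19 [61, -103] -1 | 20 [58, -117] -1 | end w 1.45
```

```bash
python3 -m jog '[{"rotation":[0,0,0],"translation":[-46,-12,0],"grip":0},{"rotation":[0,0,0],"translation":[-88,-20,0],"grip":0},{"rotation":[0,0,0],"translation":[-108,-27,0],"grip":0},{"rotation":[0,0,0],"translation":[-99,-19,0],"grip":0},{"rotation":[0,0,0],"translation":[-84,-9,0],"grip":0},{"rotation":[0,0,0],"translation":[-68,-2,0],"grip":0},{"rotation":[0,0,0],"translation":[-51,2,0],"grip":0},{"rotation":[0,0,0],"translation":[-33,3,0],"grip":0}]'; python3 -c "
from h import *
plan(look(['side']))"
```

```text
time: 7.55
ee_pos: [0.5787, 0.1159, 0.1535]
tcp_rot: [-178.9, 0.0, 100.2]
wrist_force: [0.4, -0.4, 1.0]
opening: -0.0
grasp_force: 0.0
7.55 side 2.718407346410082 805 0.0017
fit [1.604 2.064 0.087] res [ 0.1  0.2 -0.1 -0.  -0.2]
t 7.6 tcp [0.5807 0.1158 0.1529] w 1.84 now err mm [12. -2.]
1 [29, -7] 1 | 2 [45, -15] 1 | 3 [59, -26] 1 | 4 [71, -38] 1 | 5 [80, -53] 1 | 6 [87, -68] 1 | 7 [91, -84] 1 | 8 [92, -101] 1 | 9 [90, -117] 1 | 10 [86, -133] 1 | 11 [79, -147] 1 | 12 [70, -160] 1 | 13 [59, -172] 1 | 14 [47, -181] 1 | 15 [33, -188] 1 | 16 [19, -193] 1 | 17 [4, -196] 1 | 18 [-11, -196] 1 | 19 [-25, -195] 1 | 20 [-39, -191] 1 | end w 1.47
```

```bash
python3 -m jog '[{"rotation":[0,0,0],"translation":[31,-7,1],"grip":0},{"rotation":[0,0,0],"translation":[47,-15,1],"grip":0},{"rotation":[0,0,0],"translation":[61,-26,1],"grip":0},{"rotation":[0,0,0],"translation":[73,-38,1],"grip":0},{"rotation":[0,0,0],"translation":[82,-53,1],"grip":0},{"rotation":[0,0,0],"translation":[89,-68,1],"grip":0},{"rotation":[0,0,0],"translation":[93,-84,1],"grip":0},{"rotation":[0,0,0],"translation":[94,-101,1],"grip":0},{"rotation":[0,0,0],"translation":[92,-117,1],"grip":0},{"rotation":[0,0,0],"translation":[88,-133,1],"grip":0},{"rotation":[0,0,0],"translation":[81,-147,1],"grip":0},{"rotation":[0,0,0],"translation":[72,-160,1],"grip":0},{"rotation":[0,0,0],"translation":[61,-172,1],"grip":0},{"rotation":[0,0,0],"translation":[49,-181,1],"grip":0}]'; python3 -c "
from h import *
plan(look(['side']))"
```

```text
time: 9.0
ee_pos: [0.6256, -0.067, 0.1561]
tcp_rot: [-179.0, 0.0, 100.2]
wrist_force: [-0.3, 0.6, 1.3]
opening: 0.0001
grasp_force: 0.0
9.0 side 0.21840734641013526 672 0.0015
fit [1.603 2.066 0.084] res [ 0.1  0.2 -0.1 -0.  -0.  -0.1]
t 9.05 tcp [ 0.6243 -0.068   0.1565] w 1.58 now err mm [-6. -2.]
1 [-20, -8] -3 | 2 [-35, -11] -3 | 3 [-50, -13] -3 | 4 [-65, -12] -3 | 5 [-79, -8] -3 | 6 [-93, -3] -3 | 7 [-105, 4] -3 | 8 [-116, 13] -3 | 9 [-126, 24] -3 | 10 [-134, 35] -3 | 11 [-140, 47] -3 | 12 [-144, 60] -3 | 13 [-147, 73] -3 | 14 [-148, 87] -3 | 15 [-147, 100] -3 | 16 [-144, 112] -3 | 17 [-139, 125] -3 | 18 [-134, 136] -3 | 19 [-126, 146] -3 | 20 [-118, 155] -3 | end w 1.26
```

```bash
python3 -m jog '[{"rotation":[0,0,0],"translation":[-22,-9,-2],"grip":0},{"rotation":[0,0,0],"translation":[-37,-12,-2],"grip":0},{"rotation":[0,0,0],"translation":[-52,-14,-2],"grip":0},{"rotation":[0,0,0],"translation":[-67,-13,-2],"grip":0},{"rotation":[0,0,0],"translation":[-81,-9,-2],"grip":0},{"rotation":[0,0,0],"translation":[-95,-4,-2],"grip":0},{"rotation":[0,0,0],"translation":[-107,3,-2],"grip":0},{"rotation":[0,0,0],"translation":[-118,12,-2],"grip":0},{"rotation":[0,0,0],"translation":[-128,23,-2],"grip":0},{"rotation":[0,0,0],"translation":[-136,34,-2],"grip":0},{"rotation":[0,0,0],"translation":[-142,46,-2],"grip":0},{"rotation":[0,0,0],"translation":[-146,59,-2],"grip":0},{"rotation":[0,0,0],"translation":[-149,72,-2],"grip":0},{"rotation":[0,0,0],"translation":[-150,86,-2],"grip":0},{"rotation":[0,0,0],"translation":[-149,99,-2],"grip":0},{"rotation":[0,0,0],"translation":[-146,111,-2],"grip":0},{"rotation":[0,0,0],"translation":[-141,124,-2],"grip":0},{"rotation":[0,0,0],"translation":[-136,135,-2],"grip":0}]'; python3 -c "
from h import *
plan(look(['side']))"
```

```text
time: 10.85
ee_pos: [0.4913, 0.0703, 0.1539]
tcp_rot: [-179.0, 0.0, 100.2]
wrist_force: [-0.0, -0.5, -0.5]
opening: 0.0003
grasp_force: 0.0
10.85 side -2.491592653589807 814 0.0014
fit [1.604 2.053 0.079] res [ 0.1  0.2 -0.1 -0.1 -0.2  0.2 -0.1]
t 10.9 tcp [0.4919 0.0713 0.1538] w 1.32 now err mm [5. 6.]
1 [14, 15] 0 | 2 [23, 24] 0 | 3 [34, 31] 0 | 4 [45, 36] 0 | 5 [56, 40] 0 | 6 [68, 43] 0 | 7 [80, 44] 0 | 8 [92, 43] 0 | 9 [103, 42] 0 | 10 [115, 38] 0 | 11 [125, 34] 0 | 12 [135, 28] 0 | 13 [144, 22] 0 | 14 [152, 14] 0 | 15 [160, 6] 0 | 16 [166, -3] 0 | 17 [171, -12] 0 | 18 [175, -22] 0 | 19 [178, -32] 0 | 20 [180, -42] 0 | end w 1.05
```

```bash
python3 -m jog '[{"rotation":[0,0,0],"translation":[14,15,0],"grip":0},{"rotation":[0,0,0],"translation":[23,24,0],"grip":0},{"rotation":[0,0,0],"translation":[34,31,0],"grip":0},{"rotation":[0,0,0],"translation":[45,36,0],"grip":0},{"rotation":[0,0,0],"translation":[56,40,0],"grip":0},{"rotation":[0,0,0],"translation":[68,43,0],"grip":0},{"rotation":[0,0,0],"translation":[80,44,0],"grip":0},{"rotation":[0,0,0],"translation":[92,43,0],"grip":0},{"rotation":[0,0,0],"translation":[103,42,0],"grip":0},{"rotation":[0,0,0],"translation":[115,38,0],"grip":0},{"rotation":[0,0,0],"translation":[125,34,0],"grip":0},{"rotation":[0,0,0],"translation":[135,28,0],"grip":0},{"rotation":[0,0,0],"translation":[144,22,0],"grip":0},{"rotation":[0,0,0],"translation":[152,14,0],"grip":0},{"rotation":[0,0,0],"translation":[160,6,0],"grip":0},{"rotation":[0,0,0],"translation":[166,-3,0],"grip":0},{"rotation":[0,0,0],"translation":[171,-12,0],"grip":0},{"rotation":[0,0,0],"translation":[175,-22,0],"grip":0},{"rotation":[0,0,0],"translation":[178,-32,0],"grip":0},{"rotation":[0,0,0],"translation":[180,-42,0],"grip":0}]'; python3 -c "
from h import *
w=cam('wrist')[0]; cv2.imwrite('pics/w3.png',w[...,::-1])
plan(look(['side']))"
```

```text
time: 12.9
ee_pos: [0.6709, 0.0261, 0.154]
tcp_rot: [-179.0, 0.0, 100.2]
wrist_force: [-0.0, -0.2, 0.1]
opening: 0.0
grasp_force: 0.0
12.95 side 1.3884073464101103 746 0.0017
fit [1.601 2.07  0.083] res [-0.   0.1 -0.1 -0.1  0.1  0.4 -0.6  0.2]
t 13.0 tcp [0.6709 0.0256 0.154 ] w 1.01 now err mm [ 1. -0.]
1 [1, -10] 0 | 2 [1, -20] 0 | 3 [-1, -29] 0 | 4 [-3, -38] 0 | 5 [-6, -47] 0 | 6 [-10, -55] 0 | 7 [-15, -63] 0 | 8 [-21, -70] 0 | 9 [-27, -77] 0 | 10 [-33, -83] 0 | 11 [-40, -88] 0 | 12 [-47, -93] 0 | 13 [-54, -97] 0 | 14 [-62, -100] 0 | 15 [-70, -103] 0 | 16 [-78, -104] 0 | 17 [-86, -106] 0 | 18 [-94, -106] 0 | 19 [-102, -106] 0 | 20 [-109, -105] 0 | end w 0.78
```

View pics/w3.png

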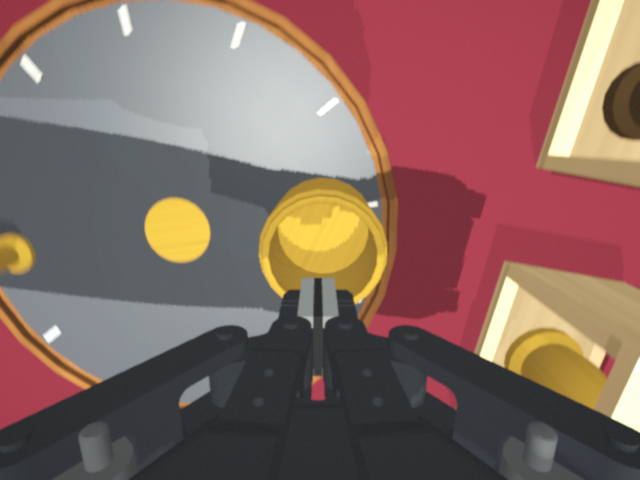

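The wrist view shows the pot mouth centred near (323,253) just beyond the fingertips, about 1 cm off and inside tolerance. I'll follow a little longer for margin, then lift clear.

```bash
python3 -m jog '[{"rotation":[0,0,0],"translation":[1,-8,0],"grip":0},{"rotation":[0,0,0],"translation":[1,-17,0],"grip":0},{"rotation":[0,0,0],"translation":[0,-26,0],"grip":0},{"rotation":[0,0,0],"translation":[-2,-35,0],"grip":0},{"rotation":[0,0,0],"translation":[-5,-44,0],"grip":0},{"rotation":[0,0,0],"translation":[-9,-52,0],"grip":0},{"rotation":[0,0,0],"translation":[-14,-60,0],"grip":0},{"rotation":[0,0,0],"translation":[-19,-68,0],"grip":0},{"rotation":[0,0,0],"translation":[-25,-75,0],"grip":0},{"rotation":[0,0,0],"translation":[-31,-81,0],"grip":0},{"rotation":[0,0,0],"translation":[-38,-86,0],"grip":0},{"rotation":[0,0,0],"translation":[-45,-91,0],"grip":0},{"rotation":[0,0,0],"translation":[-52,-96,0],"grip":0},{"rotation":[0,0,0],"translation":[-60,-99,0],"grip":0},{"rotation":[0,0,0],"translation":[-68,-102,0],"grip":0},{"rotation":[0,0,0],"translation":[-76,-104,0],"grip":0},{"rotation":[0,0,0],"translation":[-84,-106,0],"grip":0},{"rotation":[0,0,0],"translation":[-92,-106,0],"grip":0},{"rotation":[0,0,0],"translation":[-100,-106,0],"grip":0},{"rotation":[0,0,0],"translation":[-107,-105,0],"grip":0}]'; python3 -c "
from h import *
plan(look(['side']),n=14)"
```

```text
time: 15.0
ee_pos: [0.563, -0.0778, 0.154]
tcp_rot: [-179.0, 0.0, 100.2]
wrist_force: [0.3, 0.3, 1.0]
opening: 0.0002
grasp_force: 0.0
15.0 side -0.44159265358985067 699 0.0016
fit [1.601 2.073 0.084] res [-0.   0.1 -0.2 -0.1  0.2  0.5 -0.6  0.   0.1]
t 15.05 tcp [ 0.5624 -0.0777  0.1542] w 0.77 now err mm [-3. -2.]
1 [-11, 0] 0 | 2 [-18, 2] 0 | 3 [-25, 4] 0 | 4 [-31, 7] 0 | 5 [-37, 11] 0 | 6 [-43, 14] 0 | 7 [-49, 18] 0 | 8 [-54, 23] 0 | 9 [-59, 28] 0 | 10 [-63, 33] 0 | 11 [-67, 38] 0 | 12 [-71, 43] 0 | 13 [-74, 49] 0 | 14 [-77, 54] 0 | end w 0.64
```

```bash
python3 -m jog '[{"rotation":[0,0,0],"translation":[-10,0,0],"grip":0},{"rotation":[0,0,0],"translation":[-18,2,0],"grip":0},{"rotation":[0,0,0],"translation":[-25,4,0],"grip":0},{"rotation":[0,0,0],"translation":[-31,7,0],"grip":0},{"rotation":[0,0,0],"translation":[-37,11,0],"grip":0},{"rotation":[0,0,0],"translation":[-43,14,0],"grip":0},{"rotation":[0,0,0],"translation":[-49,18,0],"grip":0},{"rotation":[0,0,0],"translation":[-54,23,0],"grip":0},{"rotation":[0,0,0],"translation":[-59,28,0],"grip":0},{"rotation":[0,0,0],"translation":[-63,33,0],"grip":0},{"rotation":[0,0,0],"translation":[-67,38,0],"grip":0},{"rotation":[0,0,0],"translation":[-71,43,0],"grip":0},{"rotation":[0,0,0],"translation":[-74,49,0],"grip":0},{"rotation":[0,0,0],"translation":[-77,54,0],"grip":0},{"rotation":[0,0,0],"translation":[-79,60,15],"grip":0},{"rotation":[0,0,0],"translation":[-80,60,45],"grip":0},{"rotation":[0,0,0],"translation":[-80,60,80],"grip":0},{"rotation":[0,0,0],"translation":[-80,60,105],"grip":0},{"rotation":[0,0,0],"translation":[-80,60,120],"grip":0},{"rotation":[0,0,0],"translation":[-80,60,120],"grip":0}]'
W='[{"rotation":[0,0,0],"translation":[0,0,0],"grip":0}'; python3 -c "
from h import *
plan(look(['side','side']),n=1)"
```

```text
time: 17.05
ee_pos: [0.4844, -0.0177, 0.2771]
tcp_rot: [-179.3, 0.1, 100.2]
wrist_force: [-0.1, -0.1, 0.2]
opening: -0.0002
grasp_force: 0.0
17.05 side -1.8515926535898206 802 0.0015
17.1 side -1.88159265358982 795 0.0015
fit [1.602 2.069 0.083] res [ 0.   0.1 -0.1 -0.1  0.1  0.4 -0.7  0.1  0.4 -0.1 -0.1]
t 17.15 tcp [ 0.4838 -0.0178  0.2741] w 0.58 now err mm [-7. 36.]
1 [-7, 42] -120 | end w 0.57
```

```bash
for i in 1 2 3 4 5 6 7; do python3 -m jog '[{"rotation":[0,0,0],"translation":[0,0,0],"grip":0},{"rotation":[0,0,0],"translation":[0,0,0],"grip":0},{"rotation":[0,0,0],"translation":[0,0,0],"grip":0},{"rotation":[0,0,0],"translation":[0,0,0],"grip":0},{"rotation":[0,0,0],"translation":[0,0,0],"grip":0},{"rotation":[0,0,0],"translation":[0,0,0],"grip":0},{"rotation":[0,0,0],"translation":[0,0,0],"grip":0},{"rotation":[0,0,0],"translation":[0,0,0],"grip":0},{"rotation":[0,0,0],"translation":[0,0,0],"grip":0},{"rotation":[0,0,0],"translation":[0,0,0],"grip":0},{"rotation":[0,0,0],"translation":[0,0,0],"grip":0},{"rotation":[0,0,0],"translation":[0,0,0],"grip":0},{"rotation":[0,0,0],"translation":[0,0,0],"grip":0},{"rotation":[0,0,0],"translation":[0,0,0],"grip":0},{"rotation":[0,0,0],"translation":[0,0,0],"grip":0},{"rotation":[0,0,0],"translation":[0,0,0],"grip":0},{"rotation":[0,0,0],"translation":[0,0,0],"grip":0},{"rotation":[0,0,0],"translation":[0,0,0],"grip":0},{"rotation":[0,0,0],"translation":[0,0,0],"grip":0},{"rotation":[0,0,0],"translation":[0,0,0],"grip":0}]' | head -1; python3 -c "
from h import *
t=readout.get_obs()['time'];c=cam('side');print(t,est(*c)); cv2.imwrite('pics/end.png',c[0][...,::-1])"; done
```

```text
time: 19.15
19.15 (np.float64(-2.8915926535897984), 833, np.float64(0.0015289415455965398))
time: 21.2
21.2 (np.float64(2.718407346410082), 820, np.float64(0.001600542225120374))
time: 23.25
23.25 (np.float64(2.288407346410091), 793, np.float64(0.0016902590889022304))
time: 25.3
25.3 (np.float64(2.0884073464100954), 788, np.float64(0.001658962533641334))
time: 27.35
27.35 (np.float64(2.058407346410096), 789, np.float64(0.0016809077979296233))
time: 29.4
29.4 (np.float64(2.058407346410096), 794, np.float64(0.0016329702538627699))
time: 31.45
31.45 (np.float64(2.058407346410096), 794, np.float64(0.001690453962753719))
```

View pics/end.png

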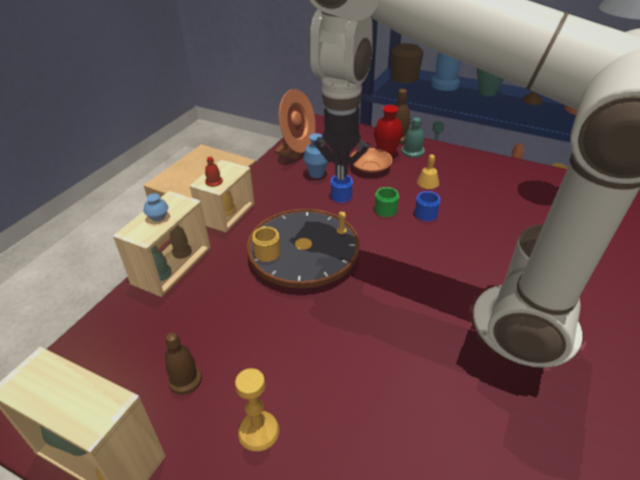

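The platter is at rest, and the pot stands upright at (266,245) opposite the post at (342,222). The gripper is clear and the other wares haven't moved.

```bash
python3 -c "
from workcell import bot
print(bot.job_done())"
```

```text
the job is handed in; nothing more can be done
None
```

I spun the turntable to about 2 rad/s by its post and, by my estimates, followed the pot's mouth within about 13 mm for over 7 s (platter above 0.6 rad/s). The platter has stopped with the pot still standing on it and the other wares where they were, and the job is handed in; no verdict came back.

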